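Sort the nail cartons by feel

ROBOT

A 6-joint arm with a two-finger parallel gripper is mounted at the origin on the work surface. World frame = base frame: x ahead of the robot, y to its left, z up, the work surface at z = 0. Lengths are in mm, angles in degrees, forces in N, time in s.
With the tool pointing down it reaches from about 400 to 925 mm from the base axis. Payload 3.4 kg.
Tool frame: the origin (TCP) lies at the centre of the arm's flange, where the gripper is bolted on; the fingertips stand 173 mm ahead of it and the grasp point (between the pads) lies 155 mm ahead of it; x points along the fingers, z is the direction in which the jaws open and shut, and the axes are right-handed (so a half turn about x gives the same grasp; the last joint's range is limited). The gripper opens to 85 mm and grips with 20 to 120 N. Pads are 22 mm wide; open, the fingers measure 114 mm over their backs; the gripper's body (76 mm by 85 mm) begins 54 mm behind the grasp point. The pads swing forward as they close: fully open they stand 13 mm farther back than shut.
Start: joints at [-78.467, 17.578, 86.31, -0, 76.112, -4.211], TCP at [156.004, -553.439, 404.705] pointing down, gripper open.
Joint ranges: [-179.03, 179.03], [-60, 130.46], [8.19, 133.38], [-81.62, 261.62], [5.75, 156.47], [-153.77, 153.77]. Speed limits (degrees/s): [147.25, 147.25, 180, 180, 180, 180].

INTERFACE

Orientations are given as [roll, pitch, yaw] about the fixed x, y, z axes, in that order (R = Rz(yaw) Ry(pitch) Rx(roll)).
In Python, from workcell import bot gives the robot as it stands. The module is installed in compiled form; this text tells all that it offers.
- The arm moves only by the tool servo_tool, never from a script. Its argument "rows" is a list that holds one entry, the list of rows, each a list of 5 numbers: the shift along the world's x, y, z in cm, then the turn about the world's z in rad, then the gripper command: -1 is fully open, 1 is shut, values between are in proportion. A call has 1 to 20 rows; each row shifts and turns the commanded pose from where the row before left it; what a row does not reach is not made up. A row lasts 1/8 s, in which the tool goes at most 62.5 mm and 10.7 degrees, less where a joint would pass 70% of its speed; a pose out of reach is approached as far as the arm can. A call with a gripper value outside its range is refused whole. The fingers move at their own pace and stop on an object; "force" is the grip in N (left out, the last holds). Time passes only in rows, so rows that do not move let the fingers close. It gives the time, the measured TCP pose, the force and the opening at its end, in the units of the state.
- bot.sense(): the state, without advancing time (a new reading comes with each control period).
- bot.get_image(name): name is "scene" or "top" or "wrist"; returns (picture, depth): 420x560x3 uint8, blue, green, red; 420x560 float32, mm along the optical axis (not along the pixel's ray), 0 where there is no reading.
- bot.calibration(name): a dict with "mtx" (3x3 intrinsics, pixels), "extrinsics" (4x4, takes a point from world to camera coordinates). Camera axes: x right, y down, z forward; pixel columns grow to the right and rows downward; lengths in mm; the calibration is good to about 2 mm. A picture is of the moment at which its call begins: read the wrist's pose just before it. calibration takes no time and is no camera call; for the wrist camera it gives the pose at the moment of the call.
- bot.close_job(): hands the job in, once; it reports no verdict.
The state is a dict: "t": time; "joints": joint angles; "qd": joint speeds; "effort": joint torques, N m; "position": TCP position; "tool_rot": TCP orientation; "force": force on the tool from outside, world axes, zero at the start; "ft_torque": the same for the moment, N m; "finger_gap": finger opening in mm.
Only numpy, scipy, OpenCV 4.12 (cv2) and the standard library are available. Lean on these libraries where they do the work, as an engineer would, in place of code of your own. Each camera call takes 0.05 s, during which the arm holds its last target.

TASK

The three closed nail cartons on the rack deck look alike, but one is full, one half used and one empty: find out which is which by their weight. Set the full one down in the smooth plastic stock bin and the empty one in the slatted wooden crate, each upright and lengthwise, and leave the half-used one upright where it stood (if you lift it, put it back there). Set them down gently without dropping or tipping any, and do not disturb the tool case, the oil bottle or the hammer.

Things in the scene. Friction and masses are not known exactly. Their poses are not given: they have to be found in the camera images.
- carton_a: closed rigid cardboard carton, 90 (x) x 54 (y) x 62 mm, paper tape along x; stands flat on the deck. Origin: centre of underside. The three look alike; any may be the full (0.56-0.65 kg in all), half-used (0.29-0.35 kg) or empty one (0.12 kg); weight centred. A 25 N grip across the 54 mm width, near mid-height, is firm
- carton_b: closed rigid cardboard carton, 90 (x) x 54 (y) x 62 mm, paper tape along x; stands flat on the deck. Origin: centre of underside. The three look alike; any may be the full (0.56-0.65 kg in all), half-used (0.29-0.35 kg) or empty one (0.12 kg); weight centred. A 25 N grip across the 54 mm width, near mid-height, is firm
- carton_c: closed rigid cardboard carton, 90 (x) x 54 (y) x 62 mm, paper tape along x; stands flat on the deck. Origin: centre of underside. The three look alike; any may be the full (0.56-0.65 kg in all), half-used (0.29-0.35 kg) or empty one (0.12 kg); weight centred. A 25 N grip across the 54 mm width, near mid-height, is firm
- stock_bin: the stock bin, an open white plastic bin with smooth closed walls, fixed to the deck, outside 200 (its x) x 140 (its y) x 45 mm, walls and floor 5 mm thick, so inside 190 x 130 mm and 40 mm deep. Origin: centre of its underside, on the deck; inner floor 5 mm above. It may be at the robot's left or right
- crate: the crate for empties, an open light wooden crate with slatted sides, fixed to the deck, outside 200 (its x) x 140 (its y) x 45 mm, walls and floor 5 mm thick, so inside 190 x 130 mm and 40 mm deep. Origin: centre of its underside, on the deck; inner floor 5 mm above. It may be at the robot's left or right
- case: bystander: a closed black tool case, 120 x 240 x 68 mm with a handle towards the robot, loose, lying beyond the cartons; origin: centre of its underside
- oiler: bystander: a grey oil bottle, 52 mm in diameter, 120 mm tall, loose; origin: centre of its underside
- hammer: bystander: a hammer lying on the deck, loose
Mind the look-alikes: they are no part of the job. Leave any green look-alike of the carton_c alone.

How it is judged:
By the outcome, as a careful person would: the job done as asked, in the order asked, and still so for the second after the job is handed in, with the robot touching nothing.
It also fails if it takes over 64 s, if anything falls off the work surface, if the arm or the gripper's body presses on something with over 40 N, if the wrist force passes 120 N, or if a joint passes its speed limit or range.

## Working session

There is one attempt and no reset: what is moved stays moved. The work goes in short steps, Python scripts to look and compute and a tool call to move; the robot and the scene stay as the last step left them, time stands still between calls to the robot, and variables do not carry over. Pictures are saved under pics/ and viewed, and the job is handed in when it is done.

Besides the shell and the picture viewer there is one more tool, called after "Call:" in YAML: its name, and indented under it one key for each argument. servo_tool: Moves the arm, as the interface text tells. Its arguments: {"type":"object","properties":{"rows":{"type":"array","items":{"type":"array","items":{"type":"array","items":{"type":"number"}}}},"force":{"type":"number"}},"required":["rows"]}

```bash
mkdir -p pics
python3 - <<'E'
from workcell import bot
import cv2,numpy as np
s=bot.sense();print({k:np.round(v,2).tolist() for k,v in s.items()})
for n in("top","scene"):
    im,d=bot.get_image(n);cv2.imwrite(f"pics/{n}0.png",im);np.save(f"{n}0.npy",d)
    c=bot.calibration(n);print(n,np.round(c["mtx"],1).tolist(),np.round(c["extrinsics"],3).tolist())
E
```

```text
{'t': 0.0, 'joints': [-78.47, 17.62, 86.38, -0.0, 76.11, -4.21], 'qd': [0.04, -0.0, 0.05, 0.03, -0.13, 0.01], 'effort': [0.0, -45.76, -25.19, -0.0, 0.01, -0.0], 'position': [155.93, -553.09, 403.8], 'tool_rot': [176.12, 89.89, 101.86], 'force': [-0.29, 0.22, -0.38], 'ft_torque': [-0.03, 0.01, 0.01], 'finger_gap': 85.59}
top [[491.0, 0.0, 280.2], [0.0, 491.0, 214.1], [0.0, 0.0, 1.0]] [[-0.008, -1.0, -0.019, 5.924], [-0.99, 0.011, -0.144, 609.903], [0.144, 0.018, -0.989, 1313.326], [0.0, 0.0, 0.0, 1.0]]
scene [[420.7, 0.0, 277.2], [0.0, 420.7, 209.2], [0.0, 0.0, 1.0]] [[-0.579, 0.815, 0.01, 370.784], [0.561, 0.408, -0.72, -305.548], [-0.591, -0.412, -0.694, 1473.832], [0.0, 0.0, 0.0, 1.0]]
```

View pics/top0.png

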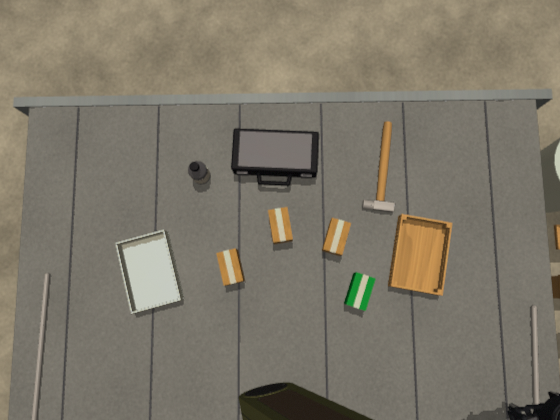

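View pics/scene0.png

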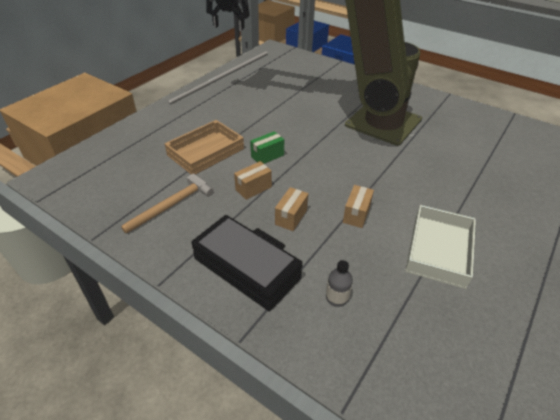

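The top view shows brown cartons at (230,267), (281,225) and (337,237). A green look-alike stands at (360,292) and will be left alone. The white bin is at (149,271), the slatted crate at (422,255), the case at (275,152), the oiler at (199,172) and the hammer at (382,165). Next I measure the poses from depth.

```bash
cat > h.py <<'E'
from workcell import bot
import cv2,numpy as np
def cloud(n,d):
    c=bot.calibration(n);K=c["mtx"];E=c["extrinsics"]
    v,u=np.mgrid[0:420,0:560];p=np.stack([(u-K[0,2])/K[0,0]*d,(v-K[1,2])/K[1,1]*d,d],-1)
    return (p-E[:3,3])@E[:3,:3]
E
python3 - <<'E'
from h import *
im=cv2.imread("pics/top0.png");d=np.load("top0.npy");P=cloud("top",d)
def fit(c,r,zl,zh,nm):
    v,u=np.mgrid[0:420,0:560]
    m=(abs(u-c[0])<r)&(abs(v-c[1])<r)&(P[...,2]>zl)&(P[...,2]<zh)&(d>0)
    k,l=cv2.connectedComponents(m.astype(np.uint8))
    best=max(range(1,k),key=lambda i:(l==i).sum())
    q=P[l==best];(cx,cy),(w,h),a=cv2.minAreaRect(q[:,:2].astype(np.float32))
    if w<h: a+=90;w,h=h,w
    a=(a+90)%180-90
    print(nm,np.round([cx,cy,w,h,a],1),'z',np.round(np.median(q[:,2]),1),len(q))
fit((230,267),25,50,75,'L');fit((281,225),25,50,75,'M');fit((337,237),25,50,75,'R');fit((360,292),25,50,75,'green')
fit((149,271),50,33,60,'bin');fit((422,255),50,33,60,'crate')
fit((275,152),50,30,90,'case');fit((199,172),25,30,140,'oiler');fit((380,205),25,8,60,'hammerhead')
cv2.imwrite("pics/crop0.png",cv2.resize(im[180:330,100:470],None,fx=2.1,fy=2.1,interpolation=cv2.INTER_CUBIC))
E
```

```text
L [465.4 138.   90.7  54.5  12.9] z 61.7 686
M [5.788e+02 4.000e-01 9.140e+01 5.380e+01 9.100e+00] z 61.7 663
R [ 545.5 -153.    90.6   54.   -17. ] z 61.6 674
green [ 397.6 -212.8   90.    55.1  -18.7] z 61.6 715
bin [456.8 364.2 200.7 141.6  14.9] z 43.4 613
crate [ 496.  -383.4  200.8  142.4  -10.6] z 43.4 696
case [769.   14.3 240.6 152.6  87. ] z 68.2 4049
oiler [728.9 225.9  51.6  48.3 -52.6] z 83.2 344
hammerhead [ 664.7 -279.6   88.3   87.4   82.1] z 23.3 478
```

View pics/crop0.png

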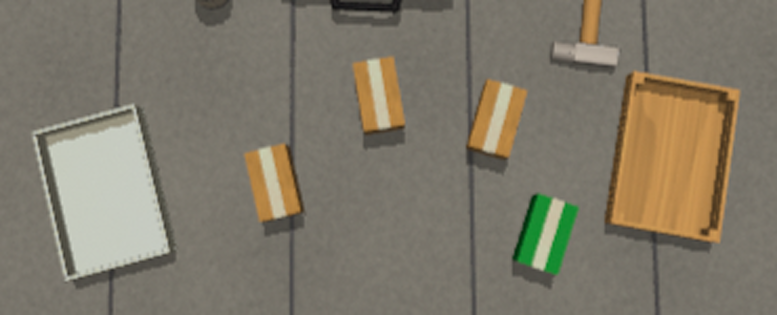

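```bash
cat >> h.py <<'E'
from scipy.spatial.transform import Rotation as Ro
def st():
    s=bot.sense();R=Ro.from_euler('xyz',s["tool_rot"],degrees=True).as_matrix()
    jy=np.degrees(np.arctan2(R[1,2],R[0,2]))
    print('t',round(s["t"],2),'pos',np.round(s["position"],1),'jaw yaw',round(jy,2),'x',np.round(R[:,0],3),'F',np.round(s["force"],2),'gap',round(s["finger_gap"],1),'j6',np.round(s["joints"],1))
    return s,jy
def togo(x,y,z,yaw):
    s,jy=st();dy=(yaw+90-jy+90)%180-90;p=s["position"]
    print('go cm',np.round((np.array([x,y,z])-p)/10,2),'turn rad',round(np.radians(dy),4))
E
python3 -c "
from h import *
togo(545.5,-153,300,-17)"
```

```text
t 0.1 pos [ 155.9 -553.1  403.9] jaw yaw -74.26 x [-0.     0.002 -1.   ] F [-0.12  0.25 -0.16] gap 85.4 j6 [-78.5  17.6  86.4   0.   76.1  -4.2]
go cm [ 38.96  40.01 -10.39] turn rad -0.5715
```

Call:
servo_tool:
  rows:
    - [[3.25,3.33,-0.87,-0.0476,-1],[3.25,3.33,-0.87,-0.0476,-1],[3.25,3.33,-0.87,-0.0476,-1],[3.25,3.33,-0.87,-0.0476,-1],[3.25,3.33,-0.87,-0.0476,-1],[3.25,3.33,-0.87,-0.0476,-1],[3.25,3.33,-0.87,-0.0476,-1],[3.25,3.33,-0.87,-0.0476,-1],[3.25,3.33,-0.87,-0.0476,-1],[3.25,3.33,-0.87,-0.0476,-1],[3.25,3.33,-0.87,-0.0476,-1],[3.25,3.33,-0.87,-0.0476,-1],[0,0,0,0,-1],[0,0,0,0,-1]]
  force: 25

```text
t: 1.85
position: [545.6, -153.8, 299.8]
tool_rot: [-73.9, 89.9, 179.2]
force: [-0.6, -0.1, 0.1]
finger_gap: 85.2
```

Run:
```python
from h import *
togo(545.5,-153,188,-17)
im,d=bot.get_image("wrist");cv2.imwrite("pics/w1.png",im)
P=cloud("wrist",d);m=(P[...,2]>52)&(P[...,2]<72)&(d>0)
k,l,s,_=cv2.connectedComponentsWithStats(m.astype(np.uint8))
for i in range(1,k):
    if s[i,4]>1500:
        q=P[l==i];print(s[i],[np.round(x,1) for x in cv2.minAreaRect(q[:,:2].astype(np.float32))])
```

```text
t 1.85 pos [ 545.6 -153.8  299.8] jaw yaw -106.91 x [-0.002  0.    -1.   ] F [-0.59 -0.05  0.14] gap 85.2 j6 [-20.   22.6  95.3  -0.   62.2  86.9]
go cm [-1.000e-02  8.000e-02 -1.118e+01] turn rad -0.0015
[  229   150    91   137 11565] [array([ 545.6, -152.5]), array([54.2, 91.3]), np.float64(73.0)]
[   0  161  114  151 9939] [array([578.3,   0.9]), array([90.6, 56.3]), np.float64(9.0)]
```

View pics/w1.png

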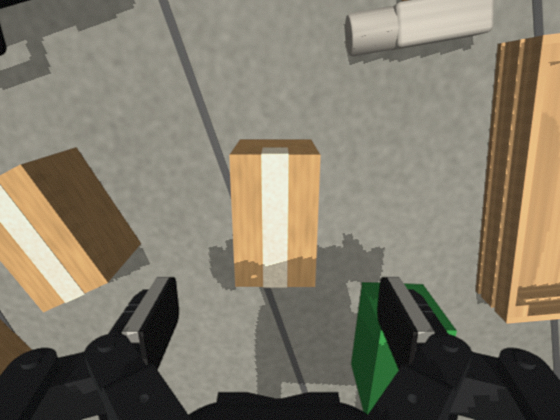

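Wrist view: the right carton is at (275,215), centred between the jaws. Its pose agrees with the top view to within 1 mm. I'll descend and grip it.

Call:
servo_tool:
  rows:
    - [[0,0.1,-3,0,-1],[0,0,-3,0,-1],[0,0,-3,0,-1],[0,0,-1.5,0,-1],[0,0,-0.7,0,-1],[0,0,0,0,-1],[0,0,0,0,1],[0,0,0,0,1],[0,0,0,0,1],[0,0,0,0,1],[0,0,0,0,1],[0,0,0,0,1]]
  force: 25

```text
t: 3.4
position: [546.5, -152.9, 189.3]
tool_rot: [87.5, 89.9, -19.4]
force: [-0.1, 0.7, 5.9]
finger_gap: 53.7
```

```bash
python3 -c "
from h import *
st()"
```

```text
t 3.4 pos [ 546.5 -152.9  189.3] jaw yaw -106.97 x [ 0.002 -0.001 -1.   ] F [-0.08  0.68  5.93] gap 53.7 j6 [-19.9  30.7 101.5   0.   47.7  87.1]
```

Call:
servo_tool:
  rows:
    - [[0,0,0.5,0,1],[0,0,1,0,1],[0,0,1,0,1],[0,0,0.5,0,1],[0,0,0,0,1],[0,0,0,0,1],[0,0,0,0,1],[0,0,0,0,1]]

```text
t: 4.4
position: [545.9, -152.8, 218.0]
tool_rot: [-95.0, 90.0, 158.0]
force: [-0.1, -0.0, -0.9]
finger_gap: 53.5
```

Call:
servo_tool:
  rows:
    - [[0,0,0,0,1]]

```text
t: 4.53
position: [546.0, -152.8, 218.1]
tool_rot: [-92.4, 90.0, 160.6]
force: [0.8, 0.4, -1.1]
finger_gap: 53.9
```

Call:
servo_tool:
  rows:
    - [[0,0,0,0,1]]

```text
t: 4.65
position: [546.0, -152.8, 218.2]
tool_rot: [-88.6, 90.0, 164.4]
force: [-0.1, -0.1, -1.3]
finger_gap: 53.8
```

R weighs about 1.2 N, so it is the empty one. I'll set it back down for now and find the full one first, to keep the order named in the task.

Call:
servo_tool:
  rows:
    - [[0,0,-0.7,0,1],[0,0,-0.9,0,1],[0,0,-0.6,0,1],[0,0,-0.3,0,1],[0,0,-0.2,0,1],[0,0,-0.2,0,1],[0,0,-0.05,0,1],[0,0,0,0,1],[0,0,0,0,1]]

```text
t: 5.78
position: [546.0, -152.8, 189.3]
tool_rot: [87.9, 90.0, -19.1]
force: [-1.4, 0.1, 5.4]
finger_gap: 53.8
```

```bash
python3 -c "
from h import *
togo(578.5,0.5,290,9)"
```

```text
t 5.78 pos [ 546.  -152.8  189.3] jaw yaw -106.98 x [ 0.001 -0.    -1.   ] F [-1.45  0.11  5.37] gap 53.8 j6 [-19.9  30.7 101.5   0.   47.7  87.1]
go cm [ 3.25 15.33 10.07] turn rad 0.4535
```

Call:
servo_tool:
  rows:
    - [[0,0,0,0,-0.2],[0,0,0,0,-1],[0,0,0,0,-1],[0,0,0,0,-1],[0,0,1.5,0,-1],[0,0,4,0,-1],[0,0,4.5,0,-1],[0.65,3.07,0,0.0907,-1],[0.65,3.07,0,0.0907,-1],[0.65,3.07,0,0.0907,-1],[0.65,3.07,0,0.0907,-1],[0.65,3.07,0,0.0907,-1],[0,0,0,0,-1],[0,0,0,0,-1]]

```text
t: 7.52
position: [578.4, 0.4, 289.4]
tool_rot: [31.5, 90.0, -49.5]
force: [0.6, -0.6, -0.1]
finger_gap: 85.6
```

```bash
cat > w.py <<'E'
from h import *
import sys
im,d=bot.get_image("wrist");cv2.imwrite("pics/"+sys.argv[1],im)
P=cloud("wrist",d);m=(P[...,2]>52)&(P[...,2]<72)&(d>0)
k,l,s,_=cv2.connectedComponentsWithStats(m.astype(np.uint8))
for i in range(1,k):
    if s[i,4]>1500:
        q=P[l==i];print(s[i],[np.round(x,1) for x in cv2.minAreaRect(q[:,:2].astype(np.float32))])
E
python3 -c "
from h import *
togo(578.5,0.5,188,9)"; python3 w.py w2.png
```

```text
t 7.53 pos [5.784e+02 4.000e-01 2.894e+02] jaw yaw -81.01 x [ 0.    -0.001 -1.   ] F [ 0.62 -0.58 -0.13] gap 85.6 j6 [-4.1 24.  94.6 -0.  61.3 76.9]
go cm [ 1.000e-02  1.000e-02 -1.014e+01] turn rad 0.0002
[  228   153    96   143 12624] [array([578.4,   1.3]), array([91.7, 54.2]), np.float64(9.0)]
[ 437  233  123  124 9046] [array([ 550.1, -154.5]), array([56.7, 79.9]), np.float64(73.0)]
[   0  285   98   72 5467] [array([485.8, 143.4]), array([50.8, 55.5]), np.float64(12.7)]
```

View pics/w2.png

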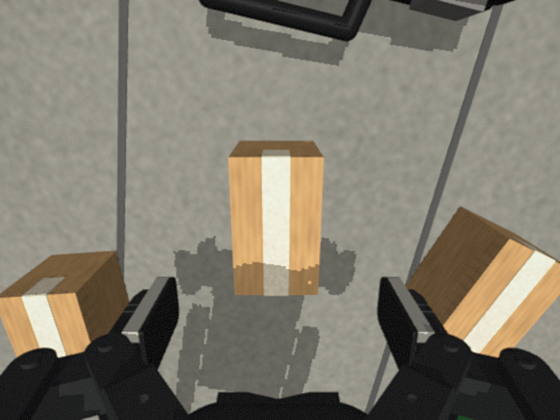

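The middle carton at (275,220) is centred, and the right one stands upright where it was.

Call:
servo_tool:
  rows:
    - [[0,0.05,-3,0,-1],[0,0,-3,0,-1],[0,0,-2.4,0,-1],[0,0,-1.2,0,-1],[0,0,-0.5,0,-1],[0,0,0,0,-1],[0,0,0,0,1],[0,0,0,0,1],[0,0,0,0,1],[0,0,0,0,1],[0,0,0,0,1],[0,0,0.5,0,1],[0,0,1,0,1],[0,0,1,0,1],[0,0,0.5,0,1],[0,0,0,0,1],[0,0,0,0,1],[0,0,0,0,1],[0,0,0,0,1]]
  force: 25

```text
t: 9.95
position: [578.4, 1.2, 217.5]
tool_rot: [-102.5, 90.0, 176.5]
force: [0.6, -0.4, -3.2]
finger_gap: 53.8
```

Call:
servo_tool:
  rows:
    - [[0,0,0,0,1]]

```text
t: 10.07
position: [578.5, 1.2, 217.6]
tool_rot: [-106.1, 90.0, 172.9]
force: [-0.3, -0.6, -3.6]
finger_gap: 54.0
```

Call:
servo_tool:
  rows:
    - [[0,0,0,0,1]]

```text
t: 10.2
position: [578.5, 1.2, 217.7]
tool_rot: [-107.6, 90.0, 171.4]
force: [0.2, 0.8, -3.2]
finger_gap: 54.1
```

The middle carton weighs about 3.3 N, so it is the half-used one. I'll set it straight back down.

Call:
servo_tool:
  rows:
    - [[0,0,-0.7,0,1],[0,0,-0.9,0,1],[0,0,-0.6,0,1],[0,0,-0.3,0,1],[0,0,-0.2,0,1],[0,0,-0.2,0,1],[0,0,-0.05,0,1],[0,0,0,0,1],[0,0,0,0,1]]

```text
t: 11.32
position: [578.6, 1.1, 188.7]
tool_rot: [75.0, 90.0, -6.0]
force: [-1.2, 0.3, 1.9]
finger_gap: 53.9
```

```bash
python3 -c "
from h import *
togo(465.5,138.2,290,12.9)"
```

```text
t 11.32 pos [578.6   1.1 188.7] jaw yaw -81.0 x [ 0.001 -0.    -1.   ] F [-1.2   0.31  1.94] gap 53.9 j6 [ -4.1  31.4 100.   -0.   48.5  76.9]
go cm [-11.31  13.71  10.13] turn rad 0.068
```

Call:
servo_tool:
  rows:
    - [[0,0,0,0,-0.2],[0,0,0,0,-1],[0,0,0,0,-1],[0,0,0,0,-1],[0,0,1.5,0,-1],[0,0,4,0,-1],[0,0,4.5,0,-1],[-2.26,2.74,0,0.0136,-1],[-2.26,2.74,0,0.0136,-1],[-2.26,2.74,0,0.0136,-1],[-2.26,2.74,0,0.0136,-1],[-2.26,2.74,0,0.0136,-1],[0,0,0,0,-1],[0,0,0,0,-1]]

```text
t: 13.08
position: [466.1, 138.2, 289.2]
tool_rot: [77.8, 89.9, 0.8]
force: [0.2, -0.0, -0.2]
finger_gap: 85.7
```

```bash
python3 -c "
from h import *
togo(465.5,138.2,188,12.9)"; python3 w.py w3.png
```

```text
t 13.07 pos [466.1 138.2 289.2] jaw yaw -77.07 x [ 0.002  0.    -1.   ] F [ 0.19 -0.02 -0.2 ] gap 85.7 j6 [ 11.5  17.7 105.8  -0.   56.4  88.6]
go cm [ -0.06   0.   -10.12] turn rad -0.0006
[ 493    0   67  180 7756] [array([576.2,  12.5]), array([91.2, 34.7]), np.float64(10.6)]
[  228   155    95   143 12592] [array([465.5, 138.8]), array([91.9, 54.3]), np.float64(13.2)]
```

View pics/w3.png

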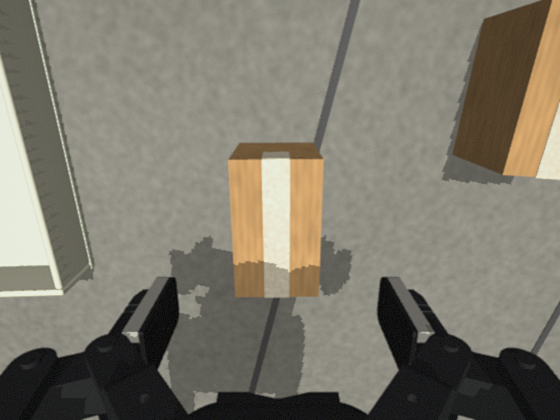

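The left carton at (275,220) is centred between the jaws. The middle one at the upper right stands upright.

Call:
servo_tool:
  rows:
    - [[0,0.05,-3,0,-1],[0,0,-3,0,-1],[0,0,-2.4,0,-1],[0,0,-1.2,0,-1],[0,0,-0.5,0,-1],[0,0,0,0,-1],[0,0,0,0,1],[0,0,0,0,1],[0,0,0,0,1],[0,0,0,0,1],[0,0,0,0,1],[0,0,0.5,0,1],[0,0,1,0,1],[0,0,1,0,1],[0,0,0.5,0,1],[0,0,0,0,1],[0,0,0,0,1],[0,0,0,0,1],[0,0,0,0,1]]
  force: 28

```text
t: 15.5
position: [465.4, 138.6, 217.0]
tool_rot: [-92.0, 90.0, -169.1]
force: [0.3, 0.0, -5.7]
finger_gap: 53.8
```

Call:
servo_tool:
  rows:
    - [[0,0,0,0,1]]

```text
t: 15.62
position: [465.5, 138.7, 217.1]
tool_rot: [-93.8, 90.0, -170.9]
force: [1.0, 0.9, -5.8]
finger_gap: 53.7
```

Call:
servo_tool:
  rows:
    - [[0,0,2,0,1],[0,0,2.5,0,1],[0,0,1,0,1],[0,0,0,0,1]]

```text
t: 16.12
position: [465.7, 138.7, 272.7]
tool_rot: [89.2, 89.9, 12.1]
force: [-0.0, 0.1, -6.9]
finger_gap: 53.9
```

```bash
python3 -c "
from h import *
togo(456.8,364.2,270,14.9)"
```

```text
t 16.12 pos [465.7 138.7 272.7] jaw yaw -77.1 x [ 0.002  0.    -1.   ] F [-0.02  0.13 -6.9 ] gap 53.9 j6 [ 11.6  19.  106.9   0.   54.   88.7]
go cm [-0.89 22.55 -0.27] turn rad 0.0349
```

The left carton weighs about 5.8 N, so it is the full one. I'll carry it over the bin.

Call:
servo_tool:
  rows:
    - [[-0.05,1.5,0,0,1],[-0.1,2.5,0,0.005,1],[-0.12,3.05,0,0.005,1],[-0.12,3.15,0,0.005,1],[-0.12,3.15,0,0.005,1],[-0.12,3.1,0,0.005,1],[-0.12,3,0,0.005,1],[-0.1,2,0,0.005,1],[-0.04,1.1,0,0,1],[0,0,0,0,1],[0,0,0,0,1]]

```text
t: 17.5
position: [456.4, 363.3, 272.1]
tool_rot: [-50.2, 89.9, -125.3]
force: [0.8, -0.3, -5.9]
finger_gap: 53.6
```

Run:
```python
from h import *
togo(456.8,364.2,193,14.9)
im,d=bot.get_image("wrist");cv2.imwrite("pics/w4.png",im)
```

```text
t 17.5 pos [456.4 363.3 272.1] jaw yaw -75.12 x [-0.001 -0.001 -1.   ] F [ 0.8  -0.31 -5.92] gap 53.6 j6 [ 34.4  25.5  95.   -0.   59.5 109.5]
go cm [ 0.04  0.09 -7.91] turn rad 0.0004
```

View pics/w4.png

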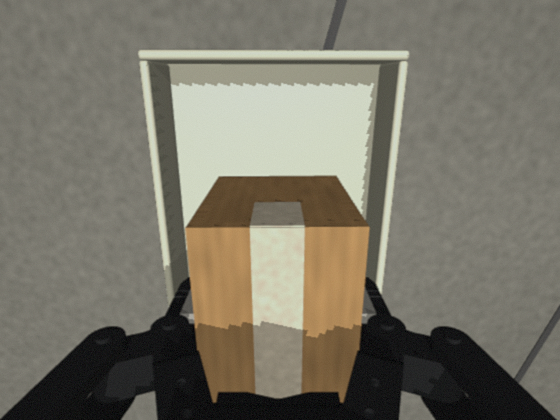

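The carton sits level and central between the bin walls, which run from column 145 to 405 at row 55. I'll lower it.

Call:
servo_tool:
  rows:
    - [[0,0.05,-1.5,0,1],[0,0,-2,0,1],[0,0,-2,0,1],[0,0,-1,0,1],[0,0,-0.5,0,1],[0,0,-0.2,0,1],[0,0,-0.2,0,1],[0,0,0,0,1],[0,0,0,0,1]]

```text
t: 18.68
position: [456.7, 364.8, 198.7]
tool_rot: [109.5, 90.0, 34.4]
force: [0.9, 0.6, -6.6]
finger_gap: 53.9
```

Call:
servo_tool:
  rows:
    - [[0,0,-0.15,0,1],[0,0,-0.15,0,1],[0,0,-0.1,0,1],[0,0,0,0,1],[0,0,0,0,1]]

```text
t: 19.3
position: [456.6, 364.7, 194.3]
tool_rot: [-29.1, 90.0, -104.2]
force: [-0.1, 0.2, -6.1]
finger_gap: 53.7
```

Call:
servo_tool:
  rows:
    - [[0,0,-0.1,0,1],[0,0,-0.1,0,1],[0,0,0,0,1],[0,0,0,0,1]]

```text
t: 19.8
position: [456.6, 364.6, 193.1]
tool_rot: [105.9, 90.0, 30.8]
force: [-2.5, -1.6, 6.3]
finger_gap: 54.0
```

Call:
servo_tool:
  rows:
    - [[0,0,0,0,-0.3],[0,0,0,0,-0.6],[0,0,0,0,-0.7],[0,0,0,0,-0.7],[0,0,1,0,-0.7],[0,0,3,0,-0.7],[0,0,4,0,-0.7],[0,0,4,0,-0.9],[0,0,0,0,-1],[0,0,0,0,-1]]

```text
t: 21.05
position: [456.3, 364.4, 312.5]
tool_rot: [120.4, 90.0, 45.3]
force: [-0.5, 1.1, -0.5]
finger_gap: 85.4
```

```bash
python3 -c "
from h import *
togo(545.6,-152.8,310,-17)"; python3 w.py w5.png
```

```text
t 21.05 pos [456.3 364.4 312.5] jaw yaw -75.1 x [ 0.  0. -1.] F [-0.54  1.1  -0.49] gap 85.4 j6 [ 34.5  23.   92.3   0.   64.7 109.6]
go cm [  8.93 -51.72  -0.25] turn rad -0.5568
[  233   147    88   135 10974] [array([455.5, 364.4]), array([91.6, 54.2]), np.float64(15.3)]
```

View pics/w5.png

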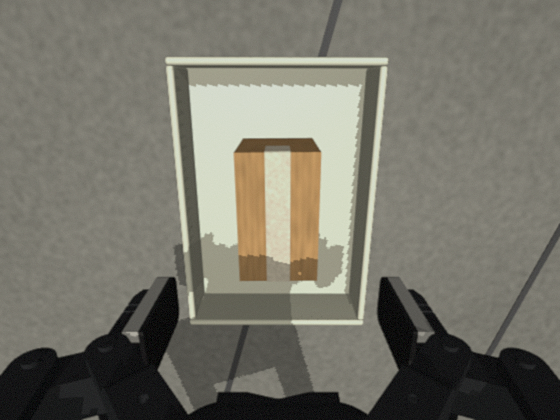

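The full carton stands upright, centred and lengthwise in the bin at (277,215). Next is the empty one.

Call:
servo_tool:
  rows:
    - [[0.74,-4.31,0,-0.0464,-1],[0.74,-4.31,0,-0.0464,-1],[0.74,-4.31,0,-0.0464,-1],[0.74,-4.31,0,-0.0464,-1],[0.74,-4.31,0,-0.0464,-1],[0.74,-4.31,0,-0.0464,-1],[0.74,-4.31,0,-0.0464,-1],[0.74,-4.31,0,-0.0464,-1],[0.74,-4.31,0,-0.0464,-1],[0.74,-4.31,0,-0.0464,-1],[0.74,-4.31,0,-0.0464,-1],[0.74,-4.31,0,-0.0464,-1],[0,0,0,0,-1],[0,0,0,0,-1]]

```text
t: 22.85
position: [544.7, -152.2, 310.9]
tool_rot: [-101.1, 89.8, 151.9]
force: [0.2, 0.0, 0.5]
finger_gap: 85.4
```

```bash
python3 w.py w6.png;python3 -c "
from h import *
togo(545.6,-152.8,188,-17)"
```

```text
[  235   146    87   131 10643] [array([ 545. , -152.3]), array([54.2, 91.3]), np.float64(73.2)]
[    0   156   123   145 10167] [array([578.2,   1.4]), array([91. , 56.2]), np.float64(8.6)]
[ 363  308   35  100 1662] [array([ 402.9, -195.5]), array([21.5, 90.8]), np.float64(70.8)]
t 22.9 pos [ 544.7 -151.7  311.1] jaw yaw -106.97 x [-0.003  0.002 -1.   ] F [-0.06 -0.99  0.58] gap 85.6 j6 [-19.9  21.8  94.7   0.   63.7  87.1]
go cm [  0.09  -0.11 -12.31] turn rad -0.0005
```

View pics/w6.png

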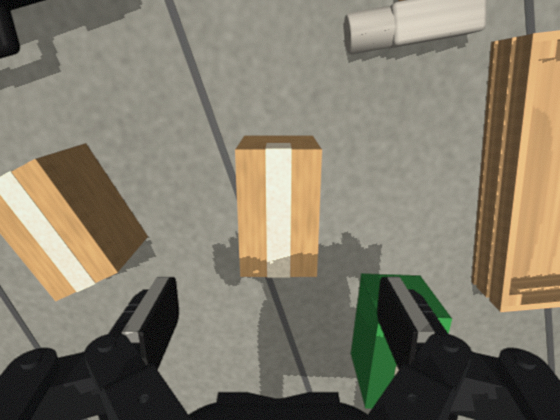

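The empty carton at (278,205) is centred, and the half-used one at the left is still upright in place. I'll grip the empty one and lift it.

Call:
servo_tool:
  rows:
    - [[0,-0.1,-3,0,-1],[0,0,-3.5,0,-1],[0,0,-3,0,-1],[0,0,-2,0,-1],[0,0,-0.8,0,-1],[0,0,0,0,-1],[0,0,0,0,1],[0,0,0,0,1],[0,0,0,0,1],[0,0,0,0,1],[0,0,0,0,1],[0,0,0.5,0,1],[0,0,1.5,0,1],[0,0,2.5,0,1],[0,0,2.5,0,1],[0,0,1.5,0,1],[0,0,0,0,1],[0,0,0,0,1]]
  force: 25

```text
t: 25.15
position: [544.9, -153.4, 273.7]
tool_rot: [-92.7, 89.9, 160.3]
force: [0.4, -0.4, -0.8]
finger_gap: 53.8
```

```bash
python3 -c "
from h import *
togo(496,-383.4,273,-10.6)"
```

```text
t 25.15 pos [ 544.9 -153.4  273.7] jaw yaw -107.0 x [-0.001  0.    -1.   ] F [ 0.44 -0.42 -0.79] gap 53.8 j6 [-20.   24.3  97.1  -0.   58.7  87. ]
go cm [ -4.89 -23.    -0.07] turn rad 0.1117
```

Call:
servo_tool:
  rows:
    - [[-0.3,-1.5,0,0.007,1],[-0.55,-2.5,0,0.014,1],[-0.66,-3.1,0,0.015,1],[-0.68,-3.2,0,0.015,1],[-0.68,-3.2,0,0.015,1],[-0.66,-3.1,0,0.015,1],[-0.64,-3,0,0.015,1],[-0.45,-2.1,0,0.01,1],[-0.27,-1.3,0,0.006,1],[0,0,0,0,1],[0,0,0,0,1]]

```text
t: 26.52
position: [496.4, -382.9, 274.0]
tool_rot: [-140.4, 89.9, 119.0]
force: [0.3, 0.2, -1.6]
finger_gap: 53.8
```

Run:
```python
from h import *
togo(496,-383.4,193,-10.6)
im,d=bot.get_image("wrist");cv2.imwrite("pics/w7.png",im)
```

```text
t 26.52 pos [ 496.4 -382.9  274. ] jaw yaw -100.58 x [-0.001  0.001 -1.   ] F [ 0.33  0.21 -1.62] gap 53.8 j6 [-41.5  28.3  89.2   0.   62.5  59. ]
go cm [-0.04 -0.05 -8.1 ] turn rad -0.0004
```

View pics/w7.png

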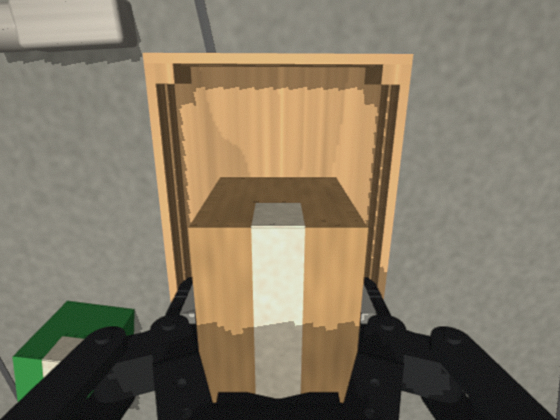

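The empty carton is level and central in the crate, whose walls run from column 147 to 411. I'll lower it.

Call:
servo_tool:
  rows:
    - [[0,0,-1.5,0,1],[0,0,-2,0,1],[0,0,-2,0,1],[0,0,-1,0,1],[0,0,-0.6,0,1],[0,0,-0.25,0,1],[0,0,-0.25,0,1],[0,0,-0.15,0,1],[0,0,0,0,1],[0,0,0,0,1]]

```text
t: 27.82
position: [496.5, -383.6, 197.1]
tool_rot: [60.7, 90.0, -39.9]
force: [0.4, 0.1, -1.0]
finger_gap: 53.9
```

Call:
servo_tool:
  rows:
    - [[0,0,-0.1,0,1],[0,0,-0.1,0,1],[0,0,0,0,1],[0,0,0,0,1]]

```text
t: 28.32
position: [496.5, -383.6, 195.4]
tool_rot: [55.9, 90.0, -44.7]
force: [-2.0, 1.2, 6.5]
finger_gap: 53.7
```

Contact shows as +6.5 N in z, so I'll release and retreat.

Call:
servo_tool:
  rows:
    - [[0,0,0,0,-0.3],[0,0,0,0,-0.6],[0,0,0,0,-0.7],[0,0,0,0,-0.7],[0,0,1,0,-0.7],[0,0,3,0,-0.7],[0,0,4,0,-0.7],[0,0,4,0,-0.9],[0,0,2,0,-1],[0,0,0,0,-1]]

```text
t: 29.58
position: [497.0, -384.0, 337.6]
tool_rot: [59.4, 89.7, -41.1]
force: [-0.4, 0.4, 0.6]
finger_gap: 85.4
```

```bash
python3 w.py w8.png;python3 -c "
from h import *
st()"
```

```text
[ 237  147   79  121 9001] [array([ 493.6, -382.4]), array([54.1, 91.8]), np.float64(79.4)]
[  66  297   62   58 2201] [array([ 415.6, -214. ]), array([47.7, 54.3]), np.float64(71.1)]
t 29.62 pos [ 496.5 -383.6  335.9] jaw yaw -100.58 x [ 0.002 -0.002 -1.   ] F [-0.71  0.62 -0.35] gap 85.5 j6 [-41.5  24.8  85.2  -0.   69.9  59. ]
```

Call:
servo_tool:
  rows:
    - [[-4,-3,2,0,-1],[-4,-3,2,0,-1],[-4,-3,2,0,-1],[-4,-3,2,0,-1],[-4,-3,0,0,-1],[-4,-3,0,0,-1],[0,0,0,0,-1],[0,0,0,0,-1]]

```text
t: 30.62
position: [256.3, -563.2, 413.3]
tool_rot: [-162.0, 89.8, 97.3]
force: [-0.7, 0.6, -1.0]
finger_gap: 85.7
```

Run:
```python
from h import *
im,d=bot.get_image("top");cv2.imwrite("pics/top9.png",im);P=cloud("top",d)
v,u=np.mgrid[0:420,0:560]
for c,r,zl,zh,nm in[((155,271),25,55,85,'full'),((281,225),25,50,75,'half'),((415,250),30,55,85,'empty'),((360,292),25,50,75,'green'),((275,152),50,30,90,'case'),((199,172),25,30,140,'oiler'),((380,205),25,8,60,'hammer')]:
    m=(abs(u-c[0])<r)&(abs(v-c[1])<r)&(P[...,2]>zl)&(P[...,2]<zh)&(d>0)
    k,l=cv2.connectedComponents(m.astype(np.uint8));b=max(range(1,k),key=lambda i:(l==i).sum());q=P[l==b]
    print(nm,[np.round(x,1) for x in cv2.minAreaRect(q[:,:2].astype(np.float32))],np.round(np.median(q[:,2]),1))
```

```text
full [array([456.2, 363.1]), array([90.8, 55.6]), np.float64(16.1)] 66.9
half [array([ 5.784e+02, -1.000e-01]), array([91.1, 53.8]), np.float64(9.1)] 61.7
empty [array([ 495.1, -384.1]), array([56.3, 91. ]), np.float64(79.8)] 66.3
green [array([ 397.4, -212.8]), array([54.9, 90.2]), np.float64(70.4)] 61.4
case [array([769.5,  14.1]), array([240. , 154.1]), np.float64(87.2)] 68.2
oiler [array([728.3, 226. ]), array([47.7, 51.7]), np.float64(33.3)] 83.0
hammer [array([ 664.4, -278.5]), array([87.9, 86.6]), np.float64(83.6)] 23.6
```

View pics/top9.png

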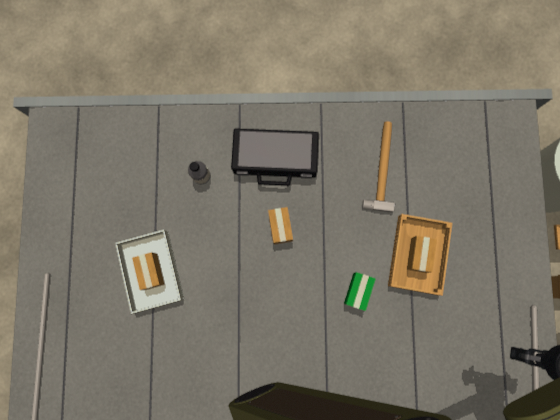

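View pics/w8.png

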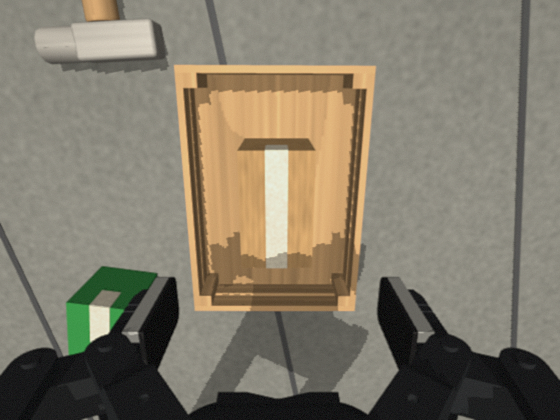

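The top view shows the full carton at (147,271) in the bin, the empty one at (423,254) in the crate, and the half-used one at (281,225) where it stood. The bystanders are unchanged. I'm handing in.

```bash
python3 -c "
from workcell import bot
print(bot.close_job())"
```

```text
the job is handed in; nothing more can be done
None
```

The full carton is in the stock bin, the empty one is in the crate, and the half-used one is back where it stood. I handed the job in at about 31 s.

- **Weighing:** I lifted each carton. The right one read about 1.2 N (empty), the middle one about 3.3 N (half-used) and the left one about 5.8 N (full).
- **Placing:** After weighing, I put the right and middle cartons back on the deck. I then set the full one in the bin and after it the empty one in the crate, lowering each until I felt contact before releasing.
- **Last checks:** From the top camera, both placed cartons stand upright on the inner floors, with their tops at about 66–67 mm. They are within 2 mm of centre and within about 1.5° of lengthwise.
- **Left in place:** The half-used carton is within 1 mm of its original spot. The case, oil bottle and green look-alike moved less than 1 mm. The hammer reads 1.1 mm and 1.5° off, but the arm never went near it, so I take that as measurement noise.

No check failed or disagreed.

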